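# Find the shaft's flat and hold the pulley on it for the set screw

## Task

The pulley has to go on the upright shaft of the assembly jig. Turn the shaft with your fingers until you feel its flat and have it squarely facing the tip of the red screwdriver in the guide; then pick up the toothed pulley and lower it onto the shaft, hub up, with its brass set screw over the flat and facing the screwdriver. Finish while holding the pulley there with the top of its hub flush with the end of the shaft - it must not rest on the bearing below - and with your fingers off the set screw, so that a workmate can tighten it; leave the other things on the bench alone.

Things in the scene. Friction and masses are not known exactly. Their poses are not given: they have to be found in the camera images.
- jig: Fixed jig: dark steel plate 200 x 90 x 10 mm, a blue flange bearing (84 mm along y, 56 mm along x, top 34 mm above the bench) with an upright shaft, and a red-handled screwdriver in two guide blocks. Origin: bench top, on the shaft's axis; z up. The screwdriver lies level on the -x side: guide blocks x = -88 to -134 mm, 103 mm high; handle to x = -214 mm.
- driver_tip (a point): Tip of the red-handled screwdriver, which stays fixed in its guide: 70 mm from the shaft's axis on the jig's -x side, 87 mm above the bench, pointing at the shaft. Away from it, left of the robot in front of the bench, stands an office chair: its back's top edge runs from about (0.20, 0.13) to (0.41, 0.52) m, 360 mm above bench level; pass over it.
- shaft: Upright steel shaft, 20 mm in diameter, turns endlessly both ways against a small friction (0.04 N m), stays where it is left. Origin: on its axis at bench top, z up; its -x axis points straight out of its one flat and turns with it. The flat faces the screwdriver when this x axis and the jig's x axis point the same way.
- shaft_flat (a point): Middle of the shaft's flat, 6 mm from the axis, 80 mm above the bench; axes as the shaft. The flat is cut 4 mm deep (16 mm from flat to the round side, 16 mm wide) from 54 mm above the bench to the shaft's end; the rest is round. Fingers closed on the shaft stop about 16 mm apart when a pad lies square on the flat, about 19 mm at 30 degrees off, 20 mm on the round.
- shaft_end (a point): Centre of the shaft's top end, 100 mm above the bench; 2.5 mm chamfer. The bearing's inner race, 29 mm in diameter, on which a dropped pulley would rest, is 38 mm above the bench. Overhead, a desk lamp's arm runs over the jig 650 mm or more above the bench; its shade hangs near x 0.34, y -0.05 m, 700 mm up: keep elbow and wrist clear.
- pulley: Loose toothed steel-grey pulley, 130 to 210 g, standing hub up: toothed part with flanges 52 mm in diameter, 18 mm high, and above it a plain hub 36 mm in diameter, 26 mm high; 44 mm in all. Through bore 23 mm. Origin: centre of the underside, z up; the set screw is on its -x side. Grasp the hub across the pulley's y axis, clear of the set screw.
- pulley_hub (a point): Centre of the pulley's hub, on the axis, 31 mm above its underside and 13 mm below its top, at the height of the set screw; axes as the pulley.
- pulley_top (a point): Centre of the top face of the pulley's hub, 44 mm above its underside.
- set_screw: Brass slotted set screw in the pulley's hub, 6 mm thick. Origin: centre of its outer end, 20 mm from the pulley's axis on its -x side, 2 mm proud of the hub. Its inner end reaches to 7.7 mm from the axis, 3.8 mm into the bore, so the pulley goes over the shaft only with the screw over the flat, to about 20 degrees.
- tape_roll: Bystander, to be left alone: roll of masking tape lying flat, 86 x 86 x 22 mm; origin: centre of the underside.
- side_cutters: Bystander, to be left alone: side cutters with orange handles lying flat, 134 x 54 x 13 mm; origin: centre of the underside.
- glue_tube: Bystander, to be left alone: white metal glue tube with a red cap lying down, 33 x 106 x 26 mm; origin: centre of the underside.
- spring_clamp: Bystander, to be left alone: orange plastic spring clamp lying flat, 50 x 97 x 17 mm; origin: centre of the underside.
- film_can: Bystander, to be left alone: small black lidded can standing, 36 x 36 x 56 mm; origin: centre of the underside.
Not all that is in view belongs to the job. Leave any orange look-alike of the pulley alone.

How it is judged:
By the outcome, as a careful person would: the job done as asked, in the order asked, and still so for the second after the job is handed in, while the arm keeps its last pose, push and grip.
It also fails if it takes over 67 s, if anything falls off the work surface, if the arm or the gripper's body presses on something with over 40 N, if the wrist force passes 120 N, or if a joint passes its speed limit or range.

## Robot

A 6-joint arm with a two-finger parallel gripper is mounted at the origin on a cart in front of the work surface, level with it; the furniture and walls round the work are solid. World frame = base frame: x ahead of the robot, y to its left, z up, the work surface at z = 0. Lengths are in mm, angles in rad, forces in N, time in s.
With the tool pointing down it reaches from about 350 to 875 mm from the base axis. Payload 4.2 kg.
Tool frame: the origin (TCP) lies between the finger pads; the fingertips stand 11 mm ahead of it and the grasp point (between the pads) lies 8 mm behind it; z points along the fingers, y is the direction in which the jaws open and shut (so a half turn about z gives the same grasp; the last joint's range is limited). The gripper opens to 85 mm and grips with 20 to 120 N. Pads are 22 mm wide; open, the fingers measure 114 mm over their backs; the gripper's body (76 mm by 85 mm) begins 54 mm behind the grasp point. The pads swing forward as they close: fully open they stand 13 mm farther back than shut.
Start: joints at [0.259, 0.385, 0.008, 0, -1.194, -0.259], TCP at [624.979, 0.025, 242.312] pointing down, gripper open.
Joint ranges: [-3.14, 3.14], [-1.21, 2.06], [-1.07, 1.41], [-3.16, 2.05], [-2.99, -0.16], [-3.1, 3.1]. Speed limits (rad/s): [2.79, 2.79, 3.14, 3.14, 3.14, 3.14].

## Interface

Orientations are given as a unit quaternion [x, y, z, w].
In Python, from bench import * gives the robot as it stands. The module is installed in compiled form; this text tells all that it offers.
- The arm moves only by the tool drive_tool, never from a script. Its argument "increments" is a list of rows, each a list of 3 entries, a list of its own where there are three numbers: the gripper command: -1 is shut, 1 is fully open, values between are in proportion, then the shift along the tool's x, y, z scaled (see below), then the turn about the tool's z scaled (see below). In form: [[hand, [tx, ty, tz], turn], ...]. A call has 1 to 20 rows; each row shifts and turns the commanded pose from where the row before left it, along the tool's axes as they then stand; what a row does not reach is not made up. The controller multiplies each number of a shift by 0.3 m and each number of a turn by 2 rad. A row lasts 1/8 s, in which the tool goes at most 62.5 mm and 10.7 degrees, less where a joint would pass 70% of its speed; a pose out of reach is approached as far as the arm can. A call with a number of a shift or a turn outside -1 to 1 is refused whole. A call with a gripper value outside its range is refused whole. The fingers move at their own pace and stop on an object; the grip force is fixed at half the most. Time passes only in rows, so rows that do not move let the fingers close. It gives the time, the measured TCP pose, the force and the opening at its end, in the units of the state.
- read_state(): the state, without advancing time (a new reading comes with each control period).
- get_image(name): name is "scene" or "side" or "wrist"; returns the picture (384x512x3 uint8, red, green, blue); there is no depth.
- calibration(name): a dict with "fovy" (degrees; the focal length in pixels is half the picture's height over the tangent of half this angle, whatever the lens; pixels are square), "cx", "cy" (the principal point, pixels), "k1" (the pictures are not rectified: a ray, as slopes to the right and down, at radius r is drawn at 1 + k1 r^2 times it, then the intrinsics apply), "R" (3x3) and "t" (3): a world point X has camera coordinates R X + t. Camera axes: x right, y down, z forward; pixel columns grow to the right and rows downward; lengths in mm; the calibration is good to about 2 mm. A picture is of the moment at which its call begins: read the wrist's pose just before it. calibration takes no time and is no camera call; for the wrist camera it gives the pose at the moment of the call.
- job_done(): hands the job in, once; it reports no verdict.
The state is a dict: "clock": time; "joints": joint angles; "joint_vel": joint speeds; "joint_efforts": joint torques, N m; "position": TCP position; "ee_rot": TCP orientation; "contact_force": force on the tool from outside, world axes, zero at the start; "wrist_torque": the same for the moment, N m; "gripper_width": finger opening in mm.
Only numpy, scipy, OpenCV 4.12 (cv2) and the standard library are available. Lean on these libraries where they do the work, as an engineer would, in place of code of your own. Each camera call takes 0.05 s, during which the arm holds its last target.

## Working session

There is one attempt and no reset: what is moved stays moved. The work goes in short steps, Python scripts to look and compute and a tool call to move; the robot and the scene stay as the last step left them, time stands still between calls to the robot, and variables do not carry over. Pictures are saved under pics/ and viewed, and the job is handed in when it is done.

Besides the shell and the picture viewer there is one more tool, called after "Request:" as a command line: name --argument value ..., lists and objects as JSON in quotes. drive_tool: Moves the arm, as the interface text tells. Shifts and turns lie within -1 to 1; 1 stands for 0.3 m of shift or 2 rad of turn. Its arguments: {"type":"object","properties":{"increments":{"type":"array"}},"required":["increments"]}

```bash
mkdir -p pics; cat > h.py <<'E'
from bench import *
import numpy as np, cv2
def save(n,f):
    im=get_image(n); cv2.imwrite('pics/'+f,im[:,:,::-1]); return im
def ray(c,u,v):
    f=192/np.tan(np.radians(c['fovy'])/2)
    xd,yd=(u-c['cx'])/f,(v-c['cy'])/f
    x,y=xd,yd
    for _ in range(30):
        k=1+c['k1']*(x*x+y*y); x,y=xd/k,yd/k
    R=np.array(c['R']);t=np.array(c['t'])
    return -R.T@t, R.T@np.array([x,y,1.])
def onz(c,u,v,z):
    o,d=ray(c,u,v); return o+d*(z-o[2])/d[2]
def proj(c,X):
    f=192/np.tan(np.radians(c['fovy'])/2)
    p=np.array(c['R'])@np.array(X,float)+np.array(c['t']); x,y=p[:2]/p[2]
    k=1+c['k1']*(x*x+y*y); return x*k*f+c['cx'],y*k*f+c['cy']
def tri(c1,p1,c2,p2):
    o1,d1=ray(c1,*p1);o2,d2=ray(c2,*p2)
    s=np.linalg.lstsq(np.c_[d1,-d2],o2-o1,rcond=None)[0]
    a,b=o1+s[0]*d1,o2+s[1]*d2
    return (a+b)/2,np.linalg.norm(a-b)
E
python3 - <<'E'
from h import *
print(read_state())
import pickle
cal={}
for n in('scene','side','wrist'):
    cal[n]=calibration(n); save(n,n+'0.png'); print(n,cal[n])
pickle.dump(cal,open('cal0.pkl','wb'))
E
```

```text
{'clock': 0.0, 'joints': array([ 2.58588155e-01,  3.85555694e-01,  6.62076507e-03, -5.22312156e-04,
       -1.19399144e+00, -2.58602784e-01]), 'joint_vel': array([ 0.00100268, -0.0005935 , -0.00070985,  0.00187677, -0.00186571,
       -0.00054576]), 'joint_efforts': array([-9.55001960e-04, -3.92286408e+01,  1.88399577e+01,  4.18616563e+00,
       -4.72148502e-03,  8.27910434e-07]), 'position': array([6.24436491e+02, 1.82102375e-02, 2.41216635e+02]), 'ee_rot': array([-0.70703305,  0.70717966,  0.00074529, -0.00079859]), 'contact_force': array([-0.21978049, -0.15705635, -0.75330459]), 'wrist_torque': array([-0.02330174, -0.06817306, -0.00246704]), 'gripper_width': 85.4541592579009}
scene {'fovy': 46.0807933686197, 'cx': 255.3504358927897, 'cy': 193.77498957375036, 'k1': -0.14480151394869986, 'R': array([[ 0.64093278, -0.7674529 , -0.01487334],
       [-0.45062398, -0.36050795, -0.81668356],
       [ 0.62140421,  0.53014155, -0.57689405]]), 't': array([-439.04045476,  247.23901208,  990.28838967])}
side {'fovy': 55.02065004559568, 'cx': 261.0458344854867, 'cy': 187.30728614874852, 'k1': -0.04099425039047468, 'R': array([[-0.60247346,  0.79803171, -0.01308106],
       [ 0.50819732,  0.37092241, -0.77727219],
       [-0.6154358 , -0.47493362, -0.62902848]]), 't': array([ 439.45839684, -120.85812649, 1450.57823166])}
wrist {'fovy': 66.57140121423588, 'cx': 259.71152727594335, 'cy': 191.85907914509508, 'k1': -0.012134377091514848, 'R': array([[-9.99999627e-01,  5.14587989e-04,  6.94251223e-04],
       [ 6.95802176e-04,  9.55893373e-01,  2.93713084e-01],
       [-5.12488917e-04,  2.93713458e-01, -9.55893374e-01]]), 't': array([624.80889524, -37.64106779, 378.45062111])}
```

View pics/scene0.png

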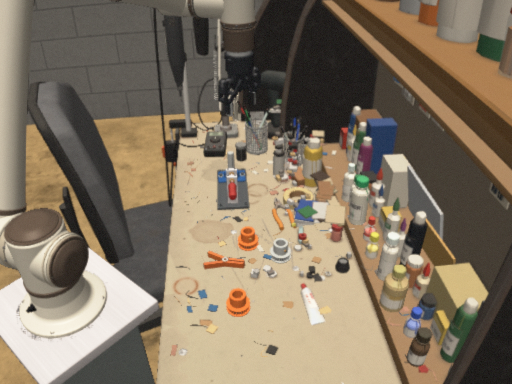

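View pics/side0.png

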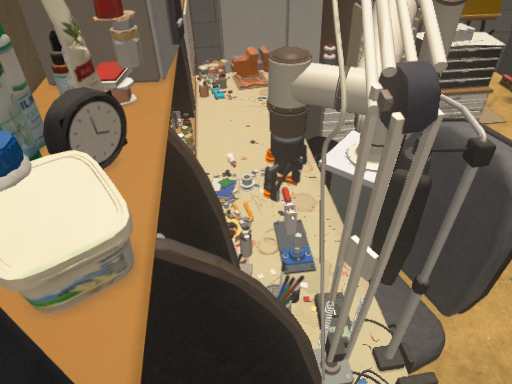

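View pics/wrist0.png

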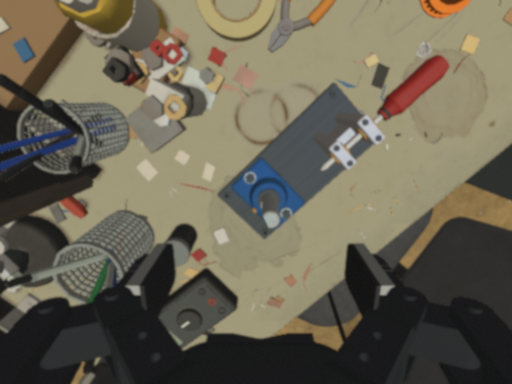

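```bash
python3 - <<'E'
import cv2,numpy as np
w=cv2.imread('pics/wrist0.png');s=cv2.imread('pics/scene0.png');d=cv2.imread('pics/side0.png')
a=cv2.resize(w[130:250,200:400],(800,480),interpolation=3)
b=cv2.resize(s[215:325,195:355],(800,550),interpolation=3)
c=cv2.resize(s[140:220,190:290],(750,600),interpolation=3)
e=cv2.resize(d[130:290,210:340],(480,600),interpolation=3)
for n,i in zip('abce',(a,b,c,e)):cv2.imwrite(f'pics/c_{n}.png',i)
E
```

```text
(no output)
```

View pics/c_a.png

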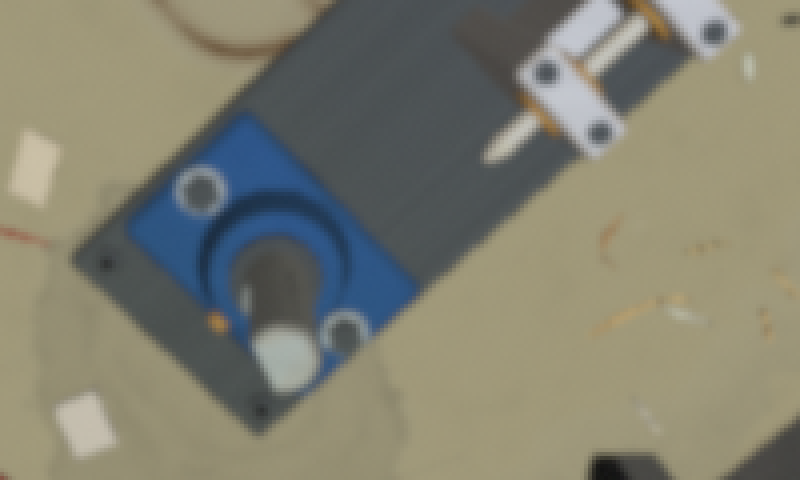

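View pics/c_b.png

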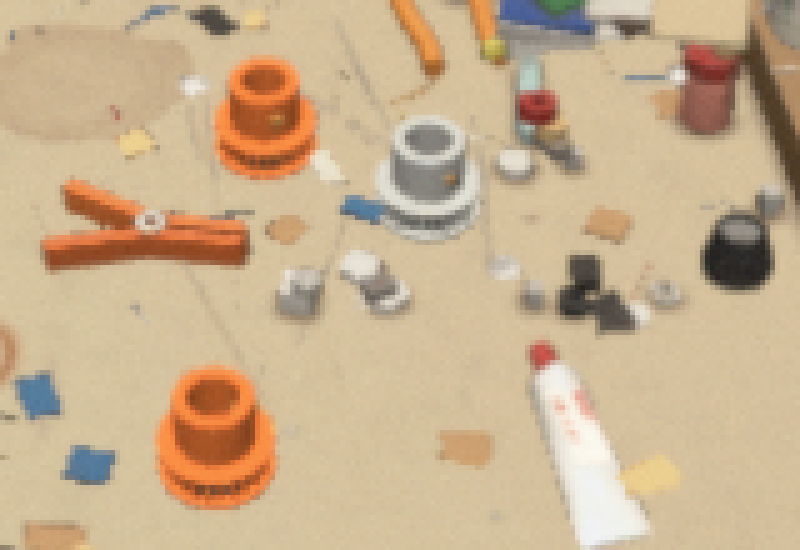

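View pics/c_c.png

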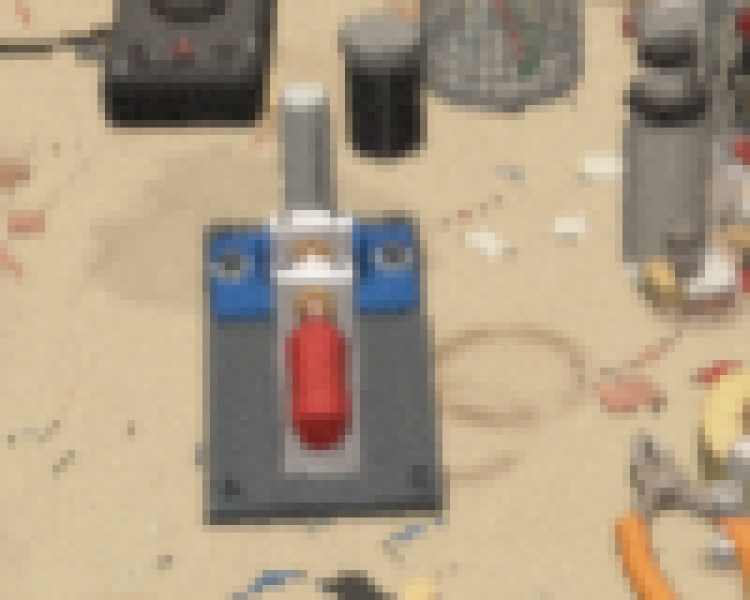

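View pics/c_e.png

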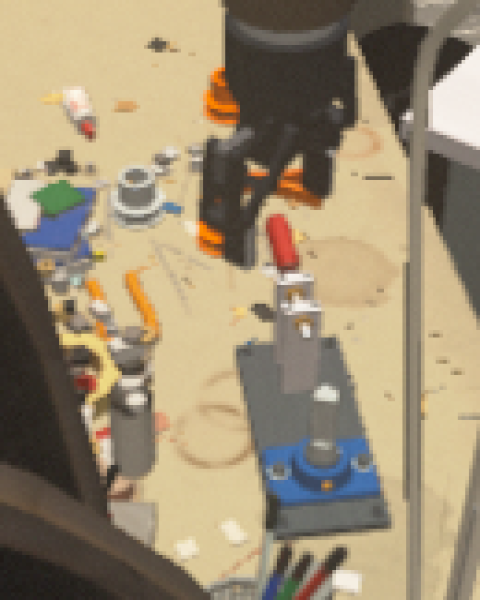

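```bash
python3 - <<'E'
from h import *
import pickle
c=pickle.load(open('cal0.pkl','rb'))
S,D,W=c['scene'],c['side'],c['wrist']
print('shaft top tri S-W',tri(S,(229.9,152.4),W,(270.8,219)),'W z100',onz(W,270.8,219,100),'S z100',onz(S,229.9,152.4,100))
print('tip W z87',onz(W,200+490/4-.3,130+157/4-.3,87))
# race centre/ blue flange corners z34?
for p in((245,112),(418,285),(128,228),(75,258),(258,433)): print('W plate',onz(W,200+p[0]/4,130+p[1]/4,34 if p[0] in(245,418,128) else 10))
# pulley
im=cv2.imread('pics/scene0.png')
b=lambda x,y:(195+x/5-.4,215+y/5-.4)
e=lambda x,y:(210+x/3.692-.4,130+y/3.75-.4)
print('pul top S z44',onz(S,*b(429,138),44),'tri',tri(S,b(429,138),D,e(140,175)))
print('screw S',onz(S,*b(453,178),31), 'flange', onz(S,*b(428,195),15))
print('D top z44',onz(D,*e(140,175),44))
for o in((266,78),(215,393)): print('orange',onz(S,*b(*o),44))
E
```

```text
shaft top tri S-W (array([613.84281283,  37.3009453 ,  97.78767252]), np.float64(0.6293857994140135)) W z100 [613.77458271  36.68583473 100.        ] S z100 [611.09426842  34.23912432 100.        ]
tip W z87 [562.5238143  -11.67275297  87.        ]
W plate [623.02753428 -12.9318419   34.        ]
W plate [570.0770795   40.53098257  34.        ]
W plate [658.21838137  22.32973109  34.        ]
W plate [678.08943524  39.40347089  10.        ]
W plate [618.34106766 102.01172719  10.        ]
pul top S z44 [ 438.31932283 -285.54766547   44.        ] tri (array([ 436.26627513, -283.47925344,   44.16382451]), np.float64(5.774982298775846))
screw S [ 434.34538575 -303.38310945   31.        ] flange [ 431.22249509 -291.03030811   15.        ]
D top z44 [ 434.42579021 -281.2591164    44.        ]
orange [ 423.2748211  -194.89962158   44.        ]
orange [ 250.6673545  -314.34376024   44.        ]
```

Request:
drive_tool --increments '[[1,[-0.069,0.012,0.12],0],[1,[-0.069,0.012,0.12],0],[1,[-0.069,0.012,0.12],0],[1,[0,0,0],0],[1,[0,0,0],0]]'

```text
clock: 0.78
position: [615.0, 62.0, 135.2]
ee_rot: [0.707, -0.707, 0.001, -0.0]
contact_force: [-1.1, 0.0, 0.2]
gripper_width: 85.6
```

```bash
python3 - <<'E'
from h import *
import pickle
s=read_state();print(s['clock'],s['position'],s['ee_rot'],s['joints'])
c=calibration('wrist');im=save('wrist','w1.png');pickle.dump(c,open('cw1.pkl','wb'))
u,v=map(int,proj(c,(613.5,36.5,100)));print(u,v)
cv2.imwrite('pics/w1c.png',cv2.resize(im[v-50:v+50,u-60:u+60,::-1],(720,600),interpolation=3))
E
```

```text
0.775 [614.97804145  62.02427748 135.18701533] [ 7.07276733e-01 -7.06936411e-01  5.74515339e-04 -4.51055760e-04] [ 3.62346652e-01  4.63573400e-01 -1.53579513e-01  8.30977716e-04
 -9.52349103e-01 -3.62346702e-01]
263 190
```

View pics/w1.png

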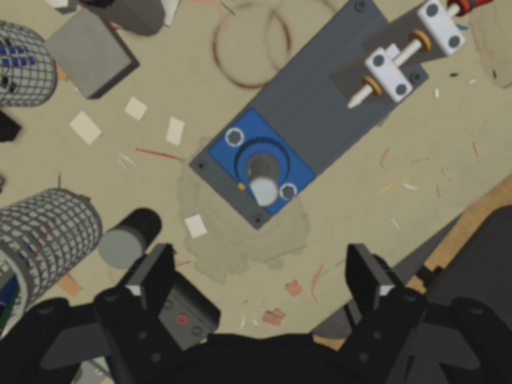

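View pics/w1c.png

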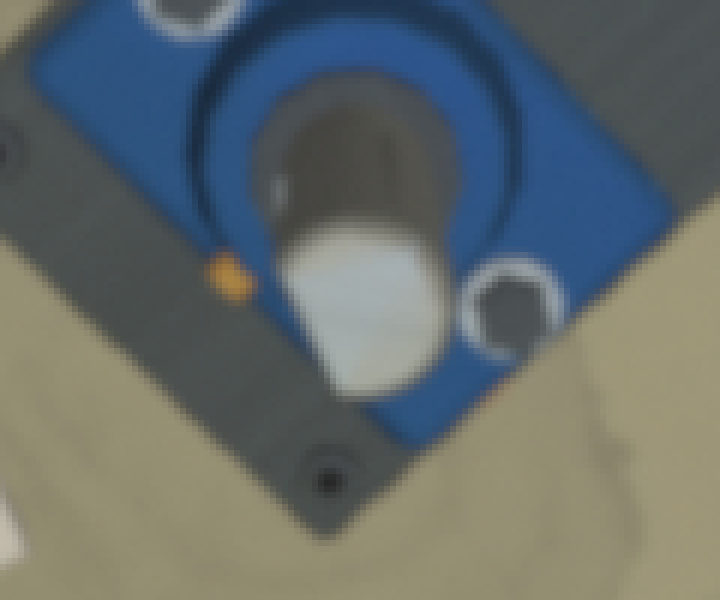

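```bash
python3 - <<'E'
from h import *
import pickle
from scipy.optimize import least_squares
c=pickle.load(open('cw1.pkl','rb'))
im=cv2.imread('pics/w1.png')[140:240,203:323]
g=cv2.resize(im,(960,800),interpolation=3)
L=g.min(axis=2)  # white-ness
m=((L>125)&(g[:,:,0].astype(int)>g[:,:,2]-5)).astype(np.uint8)
n,lab,st,ce=cv2.connectedComponentsWithStats(m)
i=lab[int(310/6*8),int(370/6*8)];print(st[i],ce[i])
ct=max(cv2.findContours((lab==i).astype(np.uint8),0,1)[0],key=len)[:,0].astype(float)
px=ct/8-.44+[203,140]
P=np.array([onz(c,*p,98.5)[:2] for p in px[::2]])
print(P.min(0),P.max(0))
# flat edge: image left-lower points
a=cv2.approxPolyDP(ct.astype(np.int32)[:,None],8,True)[:,0];print([tuple(np.round(onz(c,*(q/8-.44+[203,140]),98.5)[:2],1)) for q in a])
# arc : points away from flat
d0=np.array([.893,.451]);cen=P.mean(0)
q=P[(P-cen)@d0<3]
f=least_squares(lambda x:np.hypot(q[:,0]-x[0],q[:,1]-x[1])-x[2],[614,36,9],loss='soft_l1',f_scale=.3);print(f.x,np.abs(f.fun).max())
o=g.copy();cv2.drawContours(o,[ct.astype(np.int32)[:,None]],-1,(0,0,255),1);cv2.imwrite('pics/o1.png',o[200:600,300:700])
E
```

```text
[  376   320   200   200 24320] [483.77368421 408.72105263]
[606.75388939  30.40338728] [621.61654967  46.03293696]
[(np.float64(608.6), np.float64(30.4)), (np.float64(613.9), np.float64(31.0)), (np.float64(618.1), np.float64(33.5)), (np.float64(621.6), np.float64(33.5)), (np.float64(616.3), np.float64(46.0)), (np.float64(615.1), np.float64(46.0)), (np.float64(613.2), np.float64(42.8)), (np.float64(609.7), np.float64(42.8)), (np.float64(607.3), np.float64(40.3)), (np.float64(606.8), np.float64(35.3))]
[612.78614791  36.90740572   6.1175457 ] 1.5663808416375185
```

View pics/o1.png

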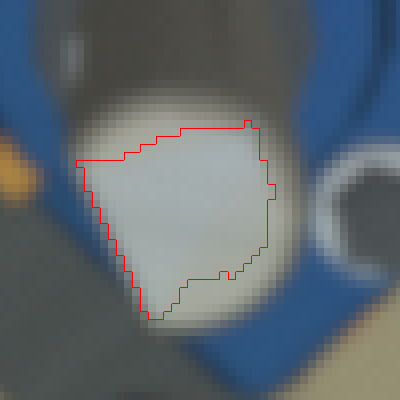

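```bash
python3 - <<'E'
from h import *
import pickle
c=pickle.load(open('cw1.pkl','rb'))
print(onz(c,277.6,189,97.5),onz(c,262,205.8,97.5))
E
```

```text
[604.80250542  36.52863506  97.5       ] [614.16387171  47.27210819  97.5       ]
```

Request:
drive_tool --increments '[[0.2,[0.083,0.003,0],0],[0.2,[0,0,0],-0.073],[0.2,[0,0,0],-0.073],[0.2,[0,0,0],-0.072],[0.2,[0,0,0],0],[0.2,[0,0,0],0]]'

```text
clock: 1.58
position: [613.8, 36.9, 135.3]
ee_rot: [0.843, -0.539, 0.001, -0.001]
contact_force: [-0.3, 0.3, -0.1]
gripper_width: 51.4
```

```bash
cat >> h.py <<'E'
from scipy.spatial.transform import Rotation as Ro
def st():
    s=read_state();R=Ro.from_quat(s['ee_rot']).as_matrix()
    print('t',s['clock'].__round__(2),'p',s['position'].round(1),'xdir',np.degrees(np.arctan2(R[1,0],R[0,0])).round(1),'ydir',np.degrees(np.arctan2(R[1,1],R[0,1])).round(1),'z',R[:,2].round(3),'F',s['contact_force'].round(1),'T',s['wrist_torque'].round(2),'w',round(s['gripper_width'],1),'j',s['joints'].round(2))
    return s,R
def go(X):
    s,R=st(); d=R.T@(np.array(X)-s['position']); print('delta tool mm',d.round(1),'units',(d/300).round(3))
E
python3 - <<'E'
from h import *
go((614,37.2,77))
E
```

```text
t 1.57 p [613.8  36.9 135.3] xdir -65.2 ydir -155.2 z [ 0.002  0.    -1.   ] F [-0.3  0.3 -0.1] T [0.06 0.   0.03] w 51.4 j [ 0.32  0.46 -0.16  0.   -0.95  0.11]
delta tool mm [-0.2 -0.2 58.3] units [-0.001 -0.001  0.194]
```

Descend round the shaft and close.

Request:
drive_tool --increments '[[0.2,[0,0,0.1],0],[0.2,[0,0,0.094],0],[0.2,[0,0,0],0],[0,[0,0,0],0],[-0.5,[0,0,0],0],[-1,[0,0,0],0],[-1,[0,0,0],0],[-1,[0,0,0],0],[-1,[0,0,0],0]]'

```text
clock: 2.7
position: [612.3, 36.6, 77.6]
ee_rot: [0.843, -0.537, -0.0, 0.001]
contact_force: [-3.9, -1.6, 5.3]
gripper_width: 14.5
```

```bash
python3 - <<'E'
from h import *
st()
E
```

```text
t 2.7 p [612.3  36.6  77.6] xdir -65.0 ydir -155.0 z [-0.002 -0.001 -1.   ] F [-3.9 -1.6  5.3] T [-0.44  1.1   0.01] w 14.5 j [ 0.32  0.52 -0.22  0.   -0.83  0.11]
```

```bash
python3 - <<'E'
import cv2
a=cv2.imread('pics/w1.png');cv2.imwrite('pics/w1d.png',cv2.resize(a[0:232,180:480],(776,600),interpolation=3))
E
```

```text
(no output)
```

View pics/w1d.png

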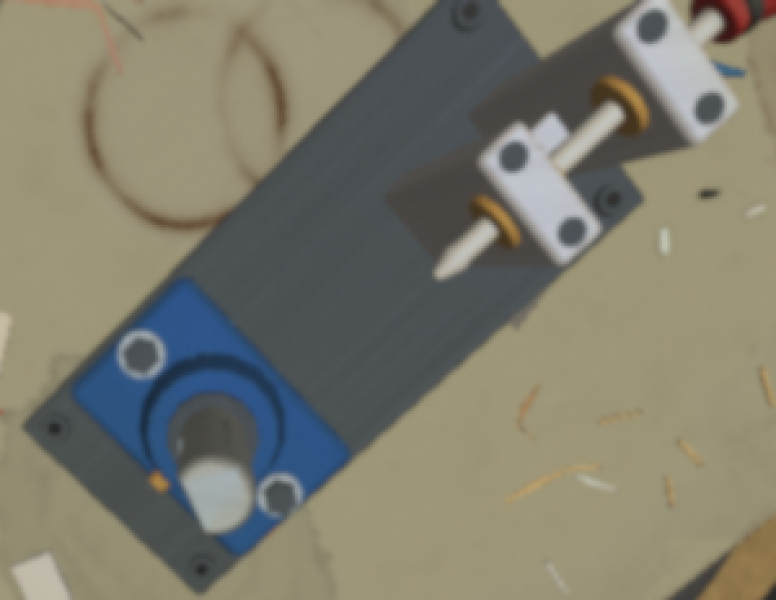

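```bash
python3 - <<'E'
from h import *
import pickle
c=pickle.load(open('cw1.pkl','rb'))
P=lambda x,y,z:onz(c,180+x/2.5867-.3,y/2.5867-.3,z)[:2]
A,B,C=P(22,426,10),P(200,594,10),P(643,198,10)
an=lambda v:np.degrees(np.arctan2(v[1],v[0]))
print(A,B,C,'short',np.linalg.norm(A-B),an(B-A)-90,'long',np.linalg.norm(C-B),an(B-C))
t=P(438,275,87);print('tip',t,an(np.array([614.1,37.4])-t),np.linalg.norm(np.array([614.1,37.4])-t))
n=(P(513,156,103)+P(572,232,103))/2;f=(P(652,25,103)+P(709,107,103))/2
print('blocks',an(n-f),an(np.array([614.1,37.4])-f),np.linalg.norm(n-[614.1,37.4]),np.linalg.norm(f-[614.1,37.4]), an(P(572,232,103)-P(513,156,103))-90)
fl=[P(187,280,34),P(75,390,34),P(350,455,34),P(238,556,34)];print('flange',an(fl[2]-fl[0])-90,an(fl[3]-fl[1])-90,an(fl[1]-fl[0]),an(fl[3]-fl[2]))
E
```

```text
[679.61072049  39.63728147] [618.36873758 102.63783943] [477.49462437 -34.16291865] short 87.8615432034691 44.18906841726286 long 196.36690959409174 44.15955909995501
tip [563.00508687 -11.37212658] 43.667609701926494 70.63575920889055
blocks 44.252263144309 44.273241258590446 92.57053197829269 125.92871296648694 43.90407630637736
flange 43.85949937264249 42.903766471305005 43.176827099179604 44.392911702510816
```

Request:
drive_tool --increments '[[-1,[0,0,0],0.088],[-1,[0,0,0],0.088],[-1,[0,0,0],0.088],[-1,[0,0,0],0.088],[-1,[0,0,0],0.088],[-1,[0,0,0],0.088],[-1,[0,0,0],0.088],[-1,[0,0,0],0.088],[-1,[0,0,0],0.088],[-1,[0,0,0],0.088],[-1,[0,0,0],0.088],[-1,[0,0,0],0.088],[-1,[0,0,0],0.088],[-1,[0,0,0],0.088],[-1,[0,0,0],0.088],[-1,[0,0,0],0.084],[-1,[0,0,0],0],[-1,[0,0,0],0],[-1,[0,0,0],0]]'

```text
clock: 5.08
position: [614.2, 40.3, 77.6]
ee_rot: [0.39, 0.921, 0.003, 0.001]
contact_force: [-2.2, 10.4, 2.2]
gripper_width: 14.9
```

```bash
python3 - <<'E'
from h import *
st()
E
```

```text
t 5.08 p [614.2  40.3  77.6] xdir 134.1 ydir 44.1 z [ 0.004  0.004 -1.   ] F [-2.2 10.4  2.2] T [ 2.67  0.73 -0.07] w 14.9 j [ 0.33  0.52 -0.22 -0.   -0.82 -2.7 ]
```

Request:
drive_tool --increments '[[-0.4,[0,0,0],0],[0,[0,0,0],0],[0.1,[0,0,0],0],[0.1,[0,0,0],0],[0.1,[0,0,-0.15],0],[0.1,[0,0,-0.15],0],[0.1,[0,0,0],0],[0.1,[0,0,0],0]]'

```text
clock: 6.08
position: [612.7, 37.0, 165.6]
ee_rot: [0.39, 0.921, -0.0, -0.001]
contact_force: [0.6, -1.1, -1.4]
gripper_width: 46.8
```

```bash
python3 - <<'E'
from h import *
import pickle
st()
c=calibration('wrist');im=save('wrist','w2.png');pickle.dump(c,open('cw2.pkl','wb'))
u,v=map(int,proj(c,(614,37.3,100)));print(u,v)
v=max(v,60)
cv2.imwrite('pics/w2c.png',cv2.resize(im[v-60:v+60,u-80:u+80,::-1],(800,600),interpolation=3))
E
```

```text
t 6.08 p [612.7  37.  165.6] xdir 134.1 ydir 44.1 z [-0.001  0.    -1.   ] F [ 0.6 -1.1 -1.4] T [ 0.04 -0.04 -0.01] w 46.8 j [ 0.32  0.43 -0.13 -0.   -1.02 -2.7 ]
261 211
```

View pics/w2c.png

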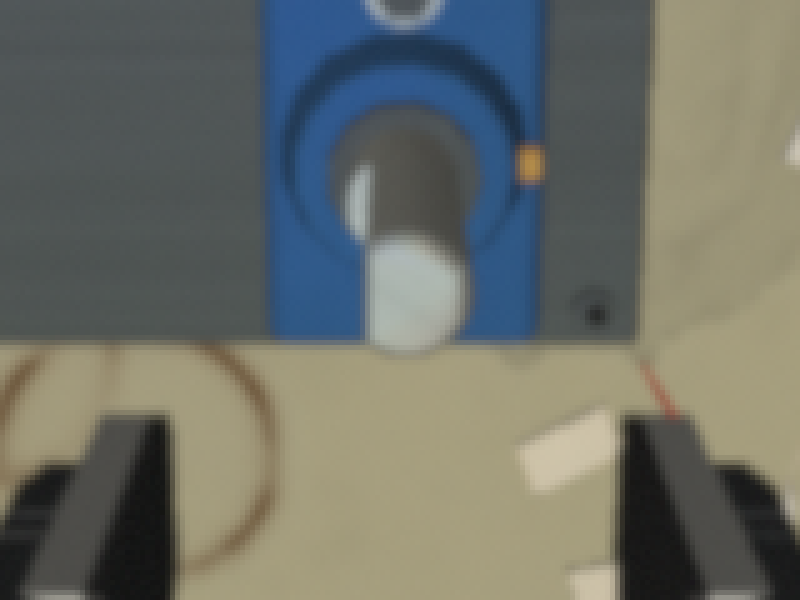

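View pics/w2.png

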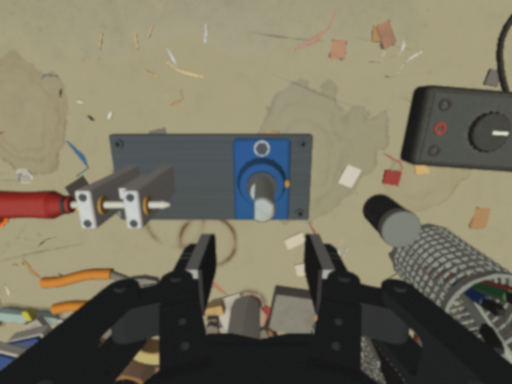

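Request:
drive_tool --increments '[[0.6,[0,0,-0.12],0],[0.6,[-0.052,-0.167,0],0],[0.6,[-0.052,-0.167,0],0],[0.6,[-0.052,-0.167,0],0],[0.6,[-0.052,-0.167,0],0],[0.6,[-0.052,-0.167,0],0],[0.6,[-0.052,-0.167,0],0],[0.6,[-0.052,-0.167,0],0],[0.6,[0,0,0],-0.092],[0.6,[0,0,0],-0.092],[0.6,[0,0,0],-0.092],[0.6,[0,0,0],-0.092],[0.6,[0,0,0],-0.092],[0.6,[0,0,0],-0.092],[0.6,[0,0,0],-0.092],[0.6,[0,0,0],-0.092],[0.6,[0,0,0],-0.092],[0.6,[0,0,0],-0.092],[0.6,[0,0,0],-0.092],[0.6,[0,0,0],-0.087]]'

```text
clock: 8.62
position: [436.6, -285.0, 200.4]
ee_rot: [-0.645, 0.764, 0.002, -0.001]
contact_force: [-0.2, 0.7, -0.8]
gripper_width: 68.0
```

Request:
drive_tool --increments '[[1,[0,0,0],0],[1,[0,0,0],0]]'

```text
clock: 8.88
position: [437.1, -285.1, 201.3]
ee_rot: [-0.642, 0.767, 0.001, -0.0]
contact_force: [-0.1, -0.2, 0.3]
gripper_width: 85.4
```

```bash
python3 - <<'E'
from h import *
import pickle
st()
c=calibration('wrist');im=save('wrist','w3.png');pickle.dump(c,open('cw3.pkl','wb'))
u,v=map(int,proj(c,(437,-285,44)));print(u,v)
cv2.imwrite('pics/w3c.png',cv2.resize(im[v-45:v+45,u-60:u+60,::-1],(800,600),interpolation=3))
E
```

```text
t 8.88 p [ 437.1 -285.1  201.3] xdir -100.1 ydir 169.9 z [-0.002  0.    -1.   ] F [-0.1 -0.2  0.3] T [-0.01  0.   -0.  ] w 85.4 j [-0.27  0.25 -0.3  -0.   -1.02  0.09]
260 179
```

View pics/w3.png

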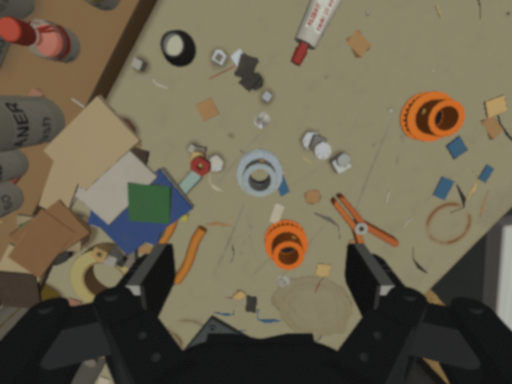

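View pics/w3c.png

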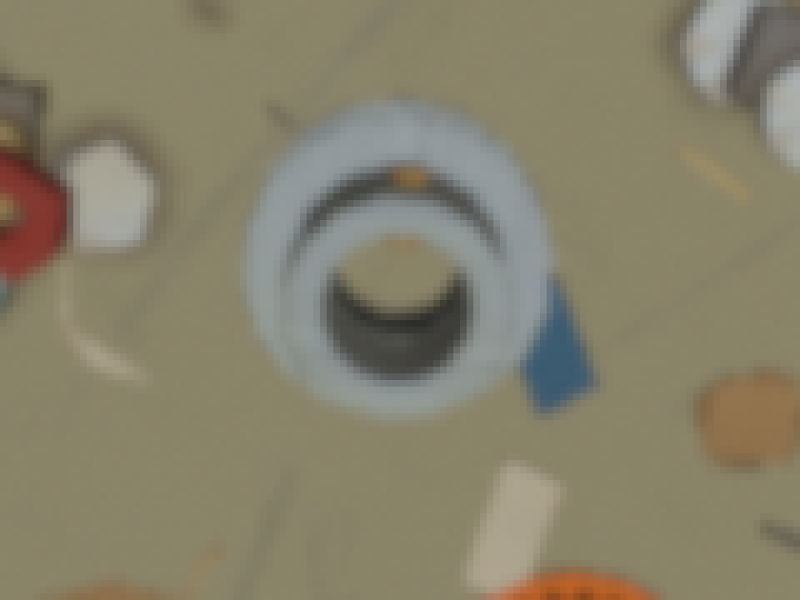

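```bash
python3 - <<'E'
from h import *
import pickle
c=pickle.load(open('cw3.pkl','rb'))
q=lambda x,y:(200+x/6.667-.4,134+y/6.667-.4)
t=onz(c,*q(397,308),44);s=onz(c,*q(410,178),31);s2=onz(c,*q(402,243),31)
l,r=onz(c,*q(322,306),44),onz(c,*q(472,306),44)
u,d=onz(c,*q(397,235),44),onz(c,*q(397,382),44)
print(t,s,s2,'bore',np.linalg.norm(l-r),(l+r)/2,np.linalg.norm(u-d),(u+d)/2)
f1=onz(c,*q(245,275),16);f2=onz(c,*q(552,275),16);print('flange',np.linalg.norm(f1-f2),(f1+f2)/2)
for a in(s,s2): v=a-t;print(np.hypot(*v[:2]),np.degrees(np.arctan2(v[1],v[0]))%360)
go((t[0],t[1],44-13-8+1))
E
```

```text
[ 438.1788412  -284.91604973   44.        ] [ 433.08650994 -301.88836251   31.        ] [ 436.1490663  -291.86220278   31.        ] bore 22.913074505647295 [ 438.12292619 -285.22695436   44.        ] 23.21516376105775 [ 438.216161   -284.70802893   44.        ]
flange 51.20573938713721 [ 438.26904331 -283.22154128   16.        ]
17.719797931511177 253.29878161658445
7.236644829638031 253.71080908477614
t 8.93 p [ 437.1 -285.1  201.5] xdir -100.1 ydir 169.9 z [-0.001  0.    -1.   ] F [ 0.4 -0.  -0.1] T [ 0.06  0.04 -0.01] w 85.3 j [-0.27  0.25 -0.3  -0.   -1.02  0.09]
delta tool mm [ -0.4  -1.2 177.5] units [-0.001 -0.004  0.592]
```

Request:
drive_tool --increments '[[1,[0,-0.004,0.15],0.056],[1,[0,0,0.15],0],[1,[0,0,0],0],[1,[0,0,0],0]]'

```text
clock: 9.43
position: [439.7, -286.0, 113.6]
ee_rot: [-0.599, 0.801, -0.001, 0.0]
contact_force: [0.6, 1.6, 1.0]
gripper_width: 85.5
```

```bash
python3 - <<'E'
from h import *
import pickle
st()
c=calibration('wrist');im=save('wrist','w4.png');pickle.dump(c,open('cw4.pkl','wb'))
u,v=map(int,proj(c,(438.2,-285,38)));print(u,v)
v=max(v,60)
cv2.imwrite('pics/w4c.png',cv2.resize(im[v-60:v+60,u-80:u+80,::-1],(800,600),interpolation=3))
E
```

```text
t 9.43 p [ 439.7 -286.   113.6] xdir -106.4 ydir 163.6 z [ 0.002 -0.001 -1.   ] F [0.6 1.6 1. ] T [ 0.   -0.05  0.03] w 85.5 j [-0.27  0.35 -0.41  0.   -0.81 -0.02]
263 207
```

View pics/w4c.png

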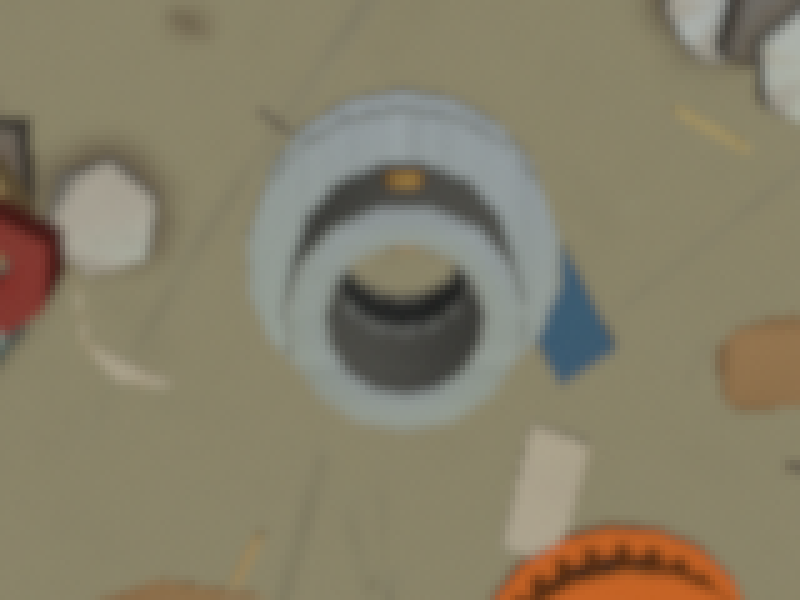

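```bash
python3 - <<'E'
from h import *
import pickle
c=pickle.load(open('cw4.pkl','rb'))
q=lambda x,y:(183+x/5-.4,147+y/5-.4)
t=onz(c,*q(405,318),44);s=onz(c,*q(405,181),31);v=s-t
print(t,np.linalg.norm(onz(c,*q(329,318),44)-onz(c,*q(482,318),44)),np.hypot(*v[:2]),np.degrees(np.arctan2(v[1],v[0]))%360)
go((t[0],t[1],31))
E
```

```text
[ 437.88110546 -285.1323771    44.        ] 22.391395604281843 17.22149712337911 253.43080864076552
t 9.47 p [ 440.  -286.   114.1] xdir -106.4 ydir 163.6 z [ 0.003 -0.002 -1.   ] F [ 1.1 -0.1  0.1] T [ 0.03 -0.02 -0.03] w 85.3 j [-0.27  0.35 -0.41  0.   -0.81 -0.02]
delta tool mm [-0.3  2.6 83.1] units [-0.001  0.009  0.277]
```

Request:
drive_tool --increments '[[1,[0,0.008,0.15],0],[1,[0,0,0.127],0],[1,[0,0,0],0],[1,[0,0,0],0]]'

```text
clock: 9.98
position: [438.1, -285.4, 31.2]
ee_rot: [-0.599, 0.8, -0.002, 0.001]
contact_force: [-0.1, -0.9, -0.5]
gripper_width: 85.4
```

```bash
python3 - <<'E'
from h import *
go((437.9,-285.1,31))
E
```

```text
t 9.97 p [ 438.1 -285.4   31.2] xdir -106.3 ydir 163.7 z [ 0.004 -0.002 -1.   ] F [-0.1 -0.9 -0.5] T [ 0.02 -0.02 -0.03] w 85.4 j [-0.27  0.47 -0.49  0.   -0.6  -0.02]
delta tool mm [-0.3  0.3  0.2] units [-0.001  0.001  0.001]
```

Request:
drive_tool --increments '[[0.5,[0,0,0],0],[0.1,[0,0,0],0],[-0.1,[0,0,0],0],[-0.3,[0,0,0],0],[-1,[0,0,0],0],[-1,[0,0,0],0],[-1,[0,0,0],0],[-1,[0,0,0],0]]'

```text
clock: 10.98
position: [436.8, -284.9, 29.8]
ee_rot: [-0.599, 0.801, -0.001, 0.0]
contact_force: [-0.9, 1.0, 5.5]
gripper_width: 33.6
```

```bash
python3 - <<'E'
from h import *
st()
c=calibration('wrist');im=save('wrist','w5.png')
E
```

```text
t 10.97 p [ 436.8 -284.9   29.8] xdir -106.4 ydir 163.6 z [ 0.001 -0.001 -1.   ] F [-0.9  1.   5.5] T [0.31 0.15 0.03] w 33.6 j [-0.27  0.47 -0.5   0.   -0.6  -0.02]
```

View pics/w5.png

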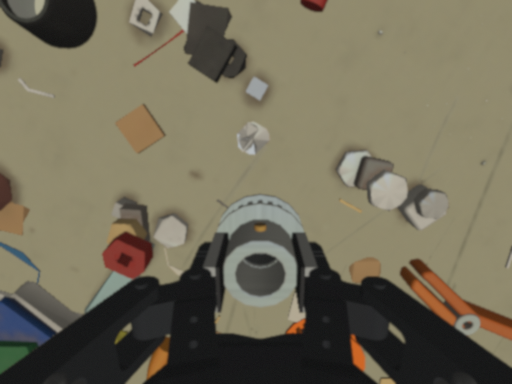

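Request:
drive_tool --increments '[[-1,[0,0,-0.1],0],[-1,[0,0,-0.2],0],[-1,[0,0,-0.2],0],[-1,[-0.15,-0.033,0],0],[-1,[-0.15,-0.033,0],0],[-1,[-0.15,-0.033,0],0],[-1,[-0.15,-0.033,0],0],[-1,[-0.15,-0.033,0],0],[-1,[-0.15,-0.033,0],0],[-1,[-0.15,-0.033,0],0],[-1,[-0.147,-0.033,0],0],[-1,[0,0,0],0.086],[-1,[0,0,0],0.086],[-1,[0,0,0],0.086],[-1,[0,0,0],0],[-1,[0,0,0],0],[-1,[0,0,0],0]]'

```text
clock: 13.15
position: [613.4, 37.3, 178.9]
ee_rot: [-0.376, 0.927, 0.0, -0.0]
contact_force: [0.3, -0.3, -1.1]
gripper_width: 33.4
```

```bash
python3 - <<'E'
from h import *
import pickle
st()
c=calibration('wrist');im=save('wrist','w6.png');pickle.dump(c,open('cw6.pkl','wb'))
save('scene','s6.png');st()
cv2.imwrite('pics/w6c.png',cv2.resize(im[200:320,180:340,::-1],(800,600),interpolation=3))
E
```

```text
t 13.15 p [613.4  37.3 178.9] xdir -135.9 ydir 134.1 z [-0. -0. -1.] F [ 0.3 -0.3 -1.1] T [ 0.   -0.06 -0.03] w 33.4 j [ 0.32  0.42 -0.11 -0.   -1.05 -1.12]
t 13.25 p [613.5  37.3 179. ] xdir -135.9 ydir 134.1 z [-0.  0. -1.] F [ 0.5 -0.8 -1.2] T [-0.01 -0.02  0.05] w 33.4 j [ 0.32  0.42 -0.11 -0.   -1.05 -1.13]
```

View pics/w6.png

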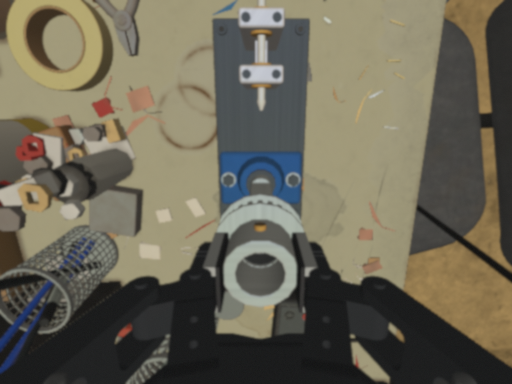

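View pics/w6c.png

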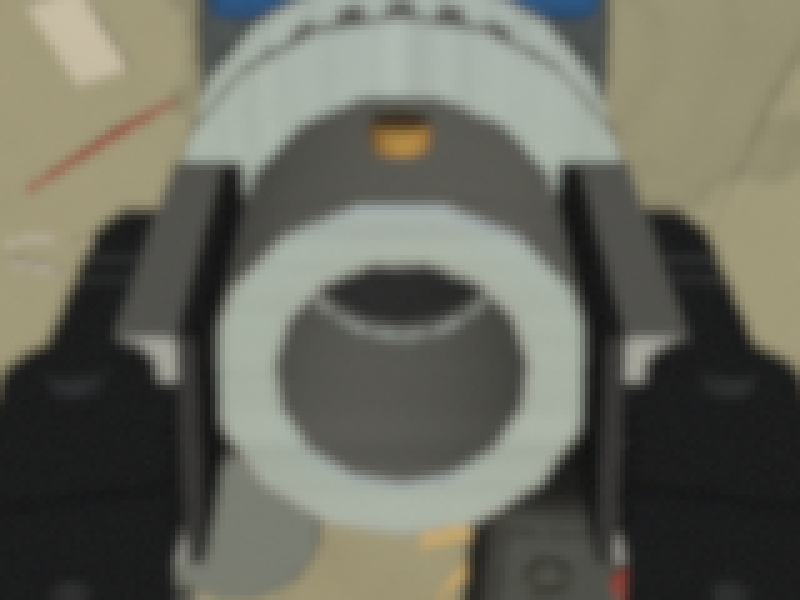

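```bash
python3 - <<'E'
from h import *
import pickle
c=pickle.load(open('cw6.pkl','rb'))
q=lambda x,y:(180+x/5-.4,200+y/5-.4)
for z in(190,193,196):
    t=onz(c,*q(402,369),z);l=onz(c,*q(217,369),z);r=onz(c,*q(587,369),z);u=onz(c,*q(402,203),z);d=onz(c,*q(402,533),z)
    print(z,t,np.linalg.norm(l-r),np.linalg.norm(u-d),np.linalg.norm(onz(c,*q(280,369),z)-onz(c,*q(525,369),z)))
s=onz(c,*q(402,142),180);v=s-t;print(s,np.hypot(*v[:2]),np.degrees(np.arctan2(v[1],v[0]))%360)
E
```

```text
190 [615.20854178  38.24237437 190.        ] 34.77413686787995 35.61080716703913 23.023342016746454
193 [613.82506509  36.9003537  193.        ] 33.904068238887824 34.71980457258667 22.44728494020603
196 [612.44158841  35.55833304 196.        ] 33.03399960989585 33.82880197813429 21.871227863665688
[601.76028337  25.20714866 180.        ] 14.874047715946814 224.10077370423338
```

View pics/s6.png

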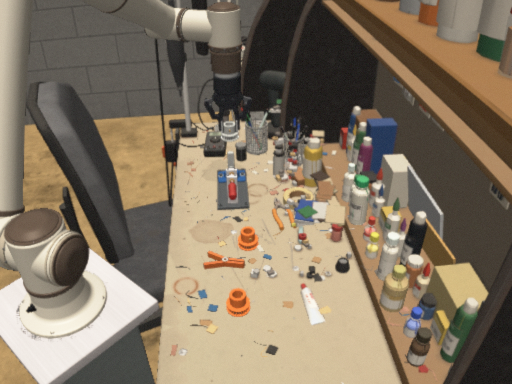

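Request:
drive_tool --increments '[[-1,[-0.002,-0.001,0.1],0],[-1,[0,0,0.047],0],[-1,[0,0,0],0],[-1,[0,0,0],0]]'

```text
clock: 13.75
position: [614.9, 37.7, 135.8]
ee_rot: [-0.375, 0.927, -0.0, 0.001]
contact_force: [0.4, 0.2, -1.3]
gripper_width: 33.8
```

```bash
python3 - <<'E'
from h import *
import pickle
go((614.1,37.4,86))
c=calibration('wrist');im=save('wrist','w7.png');pickle.dump(c,open('cw7.pkl','wb'))
cv2.imwrite('pics/w7c.png',cv2.resize(im[200:320,180:340,::-1],(800,600),interpolation=3))
s=save('side','d7.png');s=s[:,:,::-1]
cv2.imwrite('pics/d7c.png',cv2.resize(s[190:290,240:350],(660,600),interpolation=3))
st()
E
```

```text
t 13.75 p [614.9  37.7 135.8] xdir -135.9 ydir 134.1 z [ 0.002 -0.    -1.   ] F [ 0.4  0.2 -1.3] T [-0.03  0.01  0.01] w 33.8 j [ 0.32  0.46 -0.16  0.   -0.95 -1.13]
delta tool mm [ 0.8  0.4 49.8] units [0.003 0.001 0.166]
t 13.85 p [614.9  37.8 136.1] xdir -135.9 ydir 134.1 z [ 0.002  0.    -1.   ] F [ 0.1  1.  -1.1] T [-0.   -0.    0.04] w 33.5 j [ 0.32  0.46 -0.16  0.   -0.95 -1.13]
```

View pics/w7c.png

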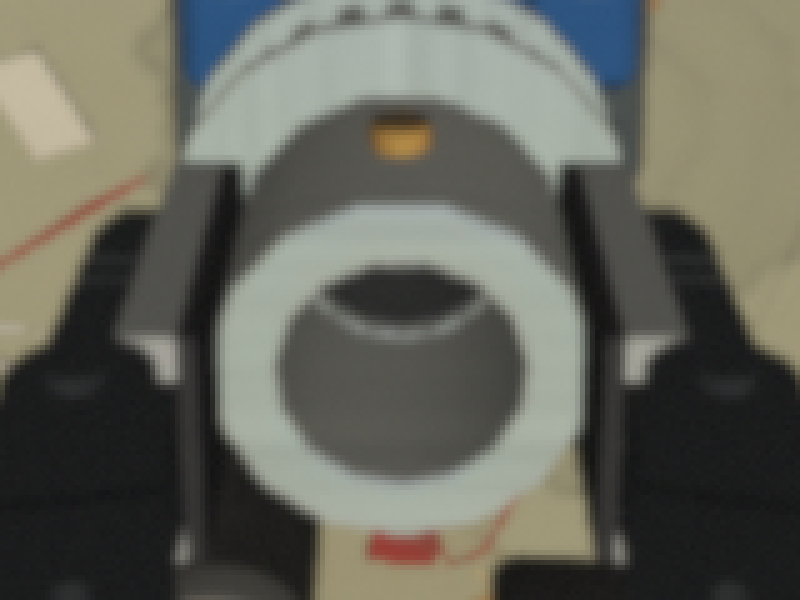

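View pics/d7c.png

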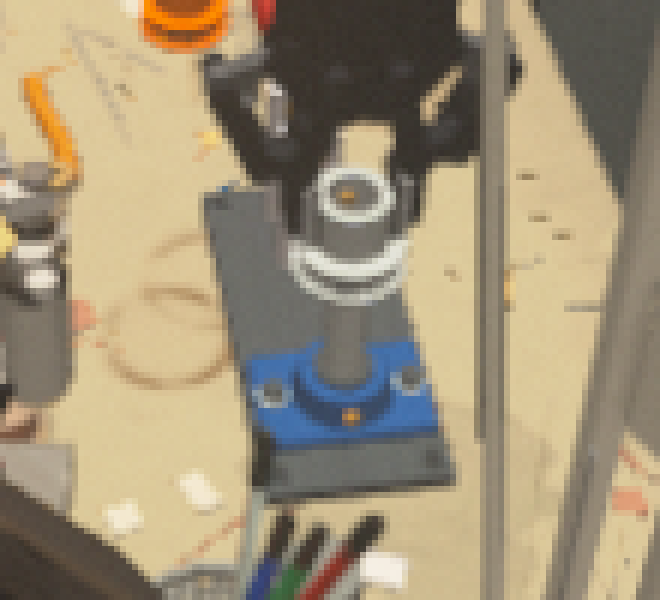

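Request:
drive_tool --increments '[[-1,[0.002,0.001,0.01],0],[-1,[0,0,0.01],0],[-1,[0,0,0.01],0],[-1,[0,0,0.007],0],[-1,[0,0,0],0]]'

```text
clock: 14.48
position: [613.4, 37.4, 123.5]
ee_rot: [-0.375, 0.927, 0.0, -0.0]
contact_force: [0.0, -0.0, -1.9]
gripper_width: 33.3
```

```bash
python3 - <<'E'
from h import *
go((614.1,37.4,86))
E
```

```text
t 14.47 p [613.4  37.4 123.5] xdir -136.0 ydir 134.0 z [-0.001 -0.    -1.   ] F [ 0.  -0.  -1.9] T [0.05 0.01 0.02] w 33.3 j [ 0.32  0.47 -0.17 -0.   -0.93 -1.13]
delta tool mm [-0.5 -0.4 37.5] units [-0.002 -0.001  0.125]
```

Request:
drive_tool --increments '[[-1,[-0.001,-0.001,0.015],0],[-1,[0,0,0.015],0],[-1,[0,0,0.015],0],[-1,[0,0,0.012],0],[-1,[0,0,0],0]]'

```text
clock: 15.1
position: [613.8, 37.4, 106.2]
ee_rot: [-0.375, 0.927, 0.0, -0.0]
contact_force: [-0.3, 0.7, -1.1]
gripper_width: 33.4
```

```bash
python3 - <<'E'
from h import *
import pickle
go((614.1,37.4,86))
c=calibration('wrist');im=save('wrist','w8.png');pickle.dump(c,open('cw8.pkl','wb'))
cv2.imwrite('pics/w8c.png',cv2.resize(im[200:320,180:340,::-1],(800,600),interpolation=3))
E
```

```text
t 15.1 p [613.8  37.4 106.2] xdir -135.9 ydir 134.1 z [-0.001 -0.    -1.   ] F [-0.3  0.7 -1.1] T [-0.01 -0.01  0.05] w 33.4 j [ 0.32  0.49 -0.19 -0.   -0.89 -1.13]
delta tool mm [-0.3 -0.2 20.2] units [-0.001 -0.001  0.067]
```

View pics/w8c.png

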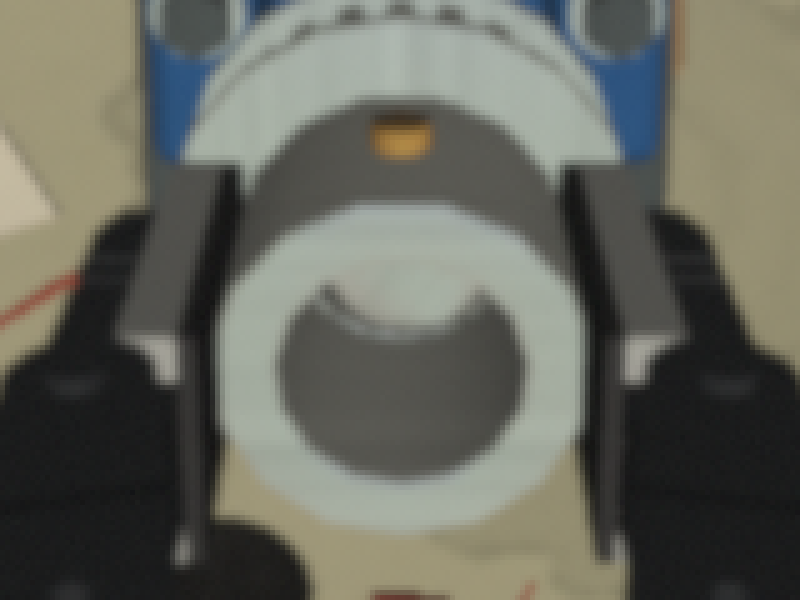

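```bash
python3 - <<'E'
from h import *
import pickle
c=pickle.load(open('cw8.pkl','rb'))
im=cv2.resize(cv2.imread('pics/w8.png')[200:320,180:340],(800,600),interpolation=3)
def cir(cx,cy,z,r,col):
    p=[proj(c,(cx+r*np.cos(a),cy+r*np.sin(a),z)) for a in np.linspace(0,6.28,60)]
    p=np.array([((u-180+.4)*5,(v-200+.4)*5) for u,v in p]).astype(np.int32)
    cv2.polylines(im,[p[:,None]],True,col,1)
cir(614.1,37.4,100,7.5,(0,0,255));cir(614.1,37.4,97.5,10,(0,0,255))
cir(613.8,37.4,120.4,11.5,(0,255,0));cir(613.8,37.4,76.4,11.5,(255,255,0));cir(613.8,37.4,120.4,18,(0,255,0))
cv2.imwrite('pics/o8.png',im)
E
```

```text
(no output)
```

View pics/o8.png

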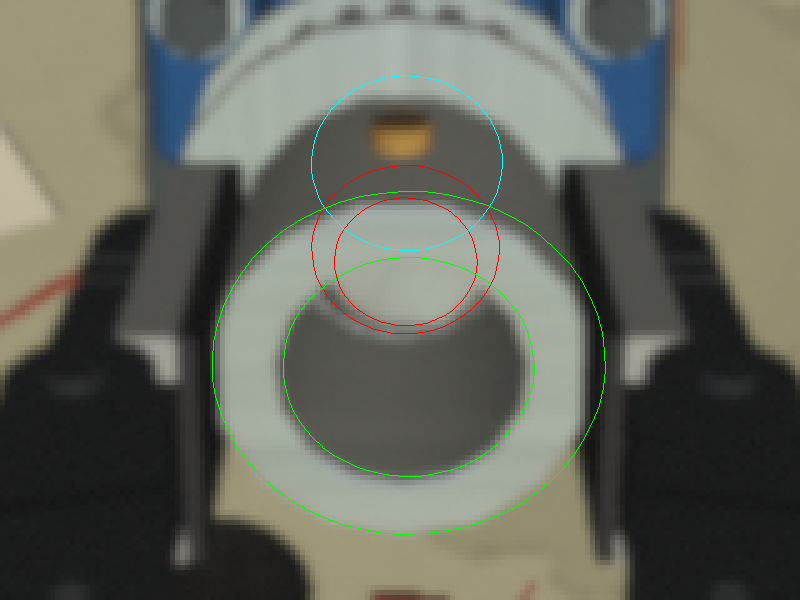

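Request:
drive_tool --increments '[[-1,[-0.001,0,0.01],0],[-1,[0,0,0.01],0],[-1,[0,0,0.01],0],[-1,[0,0,0],0]]'

```text
clock: 15.65
position: [614.1, 37.6, 97.3]
ee_rot: [-0.375, 0.927, 0.0, -0.0]
contact_force: [0.4, -0.9, -1.9]
gripper_width: 33.3
```

```bash
python3 - <<'E'
from h import *
go((614.1,37.4,86))
a=cv2.imread('pics/w5.png');b=cv2.imread('pics/w6.png')
T=a[235:305,220:300];m=cv2.matchTemplate(b[225:315,210:310],T,5);print(cv2.minMaxLoc(m),'expect loc 10,10')
g=lambda i:cv2.cvtColor(i[230:310,215:305],6).astype(np.float32)
print(cv2.phaseCorrelate(g(a),g(b),cv2.createHanningWindow((90,80),cv2.CV_32F)))
E
```

```text
t 15.65 p [614.1  37.6  97.3] xdir -136.0 ydir 134.0 z [-0.001 -0.    -1.   ] F [ 0.4 -0.9 -1.9] T [-0.03 -0.    0.03] w 33.3 j [ 0.32  0.5  -0.2  -0.   -0.87 -1.13]
delta tool mm [ 0.1 -0.2 11.3] units [ 0.    -0.001  0.038]
(-0.14123445749282837, 0.9303491711616516, (20, 20), (10, 10)) expect loc 10,10
((-0.153841667613122, -0.34232970362608484), 0.8875402834680345)
```

Request:
drive_tool --increments '[[-1,[0,0,0.01],0],[-1,[0,0,0.01],0],[-1,[0,0,0.01],0],[-1,[0,0,0.006],0],[-1,[0,0,0],0],[-1,[0,0,0],0]]'

```text
clock: 16.4
position: [614.3, 37.6, 87.0]
ee_rot: [-0.375, 0.927, -0.0, 0.0]
contact_force: [0.3, 0.4, -1.7]
gripper_width: 33.6
```

```bash
python3 - <<'E'
from h import *
import pickle
go((614.1,37.4,85.8))
c=calibration('wrist');im=save('wrist','w9.png');pickle.dump(c,open('cw9.pkl','wb'))
cv2.imwrite('pics/w9c.png',cv2.resize(im[200:320,180:340,::-1],(800,600),interpolation=3))
d=save('scene','s9.png');cv2.imwrite('pics/s9c.png',cv2.resize(d[100:220,170:310,::-1],(700,600),interpolation=3))
d=save('side','d9.png');cv2.imwrite('pics/d9c.png',cv2.resize(d[190:290,240:350,::-1],(660,600),interpolation=3))
E
```

```text
t 16.4 p [614.3  37.6  87. ] xdir -135.9 ydir 134.1 z [ 0. -0. -1.] F [ 0.3  0.4 -1.7] T [-0.03  0.05  0.03] w 33.6 j [ 0.32  0.51 -0.21  0.   -0.85 -1.13]
delta tool mm [ 0.3 -0.1  1.2] units [ 0.001 -0.     0.004]
```

View pics/w9c.png

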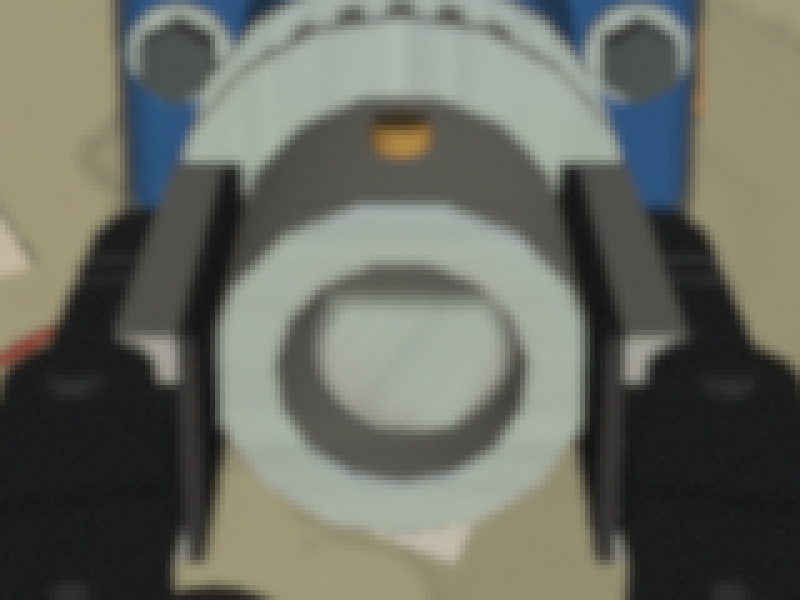

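View pics/s9c.png

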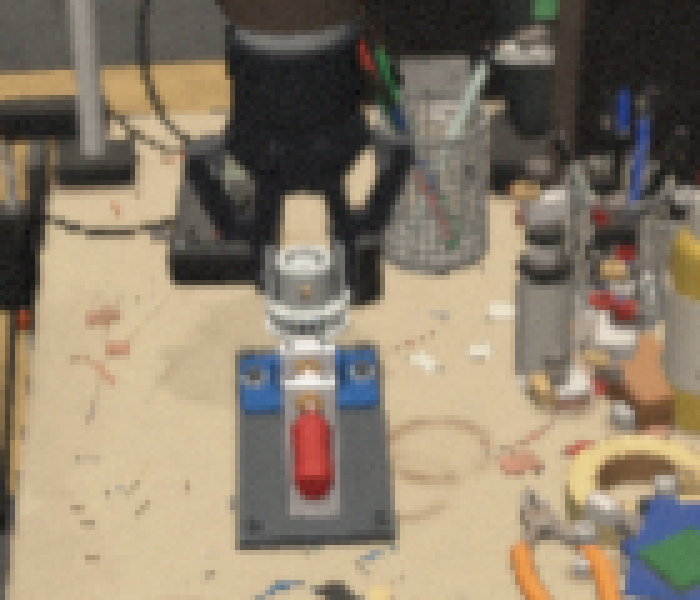

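View pics/d9c.png

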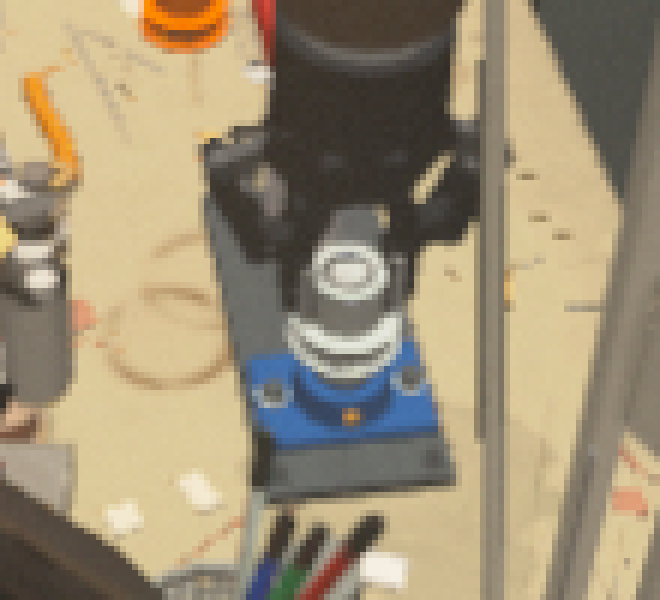

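```bash
python3 - <<'E'
from h import *
import pickle
for i in range(6):
    get_image('wrist') ; print(read_state()['position'].round(2))
c=pickle.load(open('cw9.pkl','rb'))
def draw(ax,ztop,px,f):
    im=cv2.resize(cv2.imread('pics/w9.png')[200:320,180:340],(800,600),interpolation=3)
    def cir(cx,cy,z,r,col):
        p=[proj(c,(cx+r*np.cos(a),cy+r*np.sin(a),z)) for a in np.linspace(0,6.28,60)]
        p=np.array([((u-180+.4)*5,(v-200+.4)*5) for u,v in p])
        print(z,r,p.min(0).round(),p.max(0).round())
        cv2.polylines(im,[p.astype(np.int32)[:,None]],True,col,1)
    cir(*ax,100,7.5,(0,0,255));cir(*ax,97.5,10,(0,0,255))
    cir(*px,ztop,11.5,(0,255,0));cir(*px,ztop,18,(0,255,0))
    cv2.imwrite(f,im)
draw((614.1,37.4),101.2,(614.3,37.6),'pics/o9.png')
E
```

```text
[614.24  37.63  87.03]
[614.25  37.61  87.01]
[614.25  37.61  87.  ]
[614.24  37.61  86.98]
[614.25  37.64  86.99]
[614.23  37.62  86.97]
100 7.5 [327. 288.] [489. 430.]
97.5 10 [301. 250.] [514. 436.]
101.2 11.5 [282. 258.] [533. 476.]
101.2 18 [211. 191.] [604. 534.]
```

View pics/o9.png

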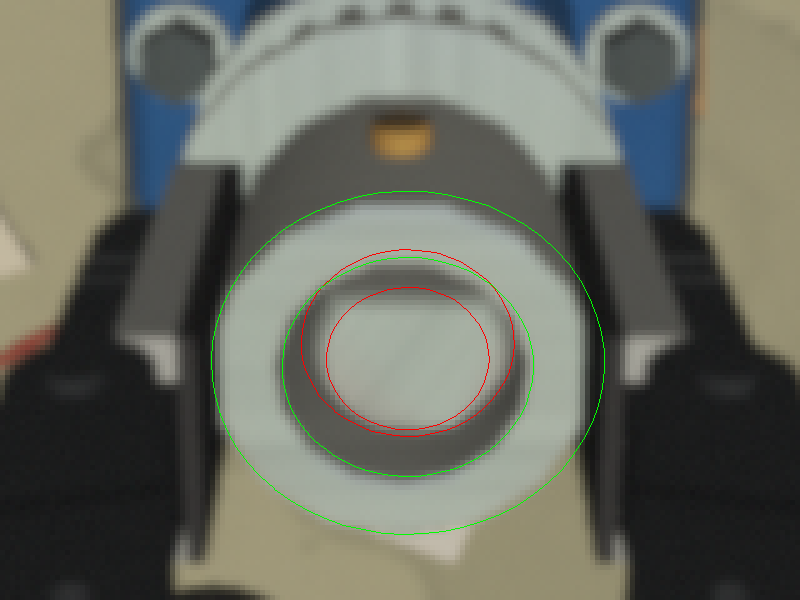

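Request:
drive_tool --increments '[[-1,[0,0,0.003],0],[-1,[0,0,0],0],[-1,[0,0,0],0],[-1,[0,0,0],0]]'

```text
clock: 17.35
position: [614.2, 37.6, 86.0]
ee_rot: [-0.375, 0.927, -0.0, 0.0]
contact_force: [0.4, -1.2, -1.8]
gripper_width: 33.5
```

```bash
python3 - <<'E'
from h import *
im=save('wrist','w10.png');st();im=get_image('wrist');st()
a=cv2.imread('pics/w6.png');b=cv2.imread('pics/w10.png')
T=a[235:262,220:300];m=cv2.matchTemplate(b[225:280,210:310],T,5);print(cv2.minMaxLoc(m))
cv2.imwrite('pics/w10c.png',cv2.resize(b[200:320,180:340],(800,600),interpolation=3))
E
```

```text
t 17.4 p [614.2  37.6  86. ] xdir -136.0 ydir 134.0 z [ 0.  0. -1.] F [-0.2  0.2 -2.1] T [ 0.02  0.02 -0.  ] w 33.3 j [ 0.32  0.52 -0.21  0.   -0.85 -1.13]
t 17.45 p [614.2  37.6  86. ] xdir -136.0 ydir 134.0 z [ 0.  0. -1.] F [-0.7 -0.3 -2.1] T [-0.01 -0.02  0.03] w 33.5 j [ 0.32  0.52 -0.21  0.   -0.85 -1.13]
(-0.20748375356197357, 0.9470316767692566, (3, 0), (10, 10))
```

View pics/w10c.png

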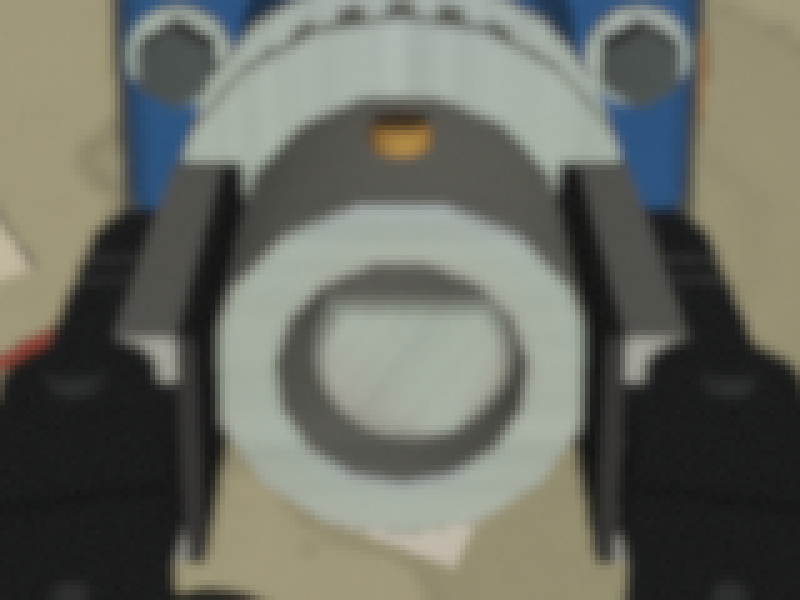

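```bash
python3 - <<'E'
from h import *
st();print(job_done());st()
E
```

```text
t 17.45 p [614.2  37.6  86. ] xdir -136.0 ydir 134.0 z [ 0.  0. -1.] F [-0.7 -0.3 -2.1] T [-0.01 -0.02  0.03] w 33.5 j [ 0.32  0.52 -0.21  0.   -0.85 -1.13]
the job is handed in; nothing more can be done
None
the job is handed in; nothing more can be done
```

The job is handed in at 17.5 s: the gripper is holding the grey pulley on the shaft, hub up, with its set screw over the flat and facing the screwdriver.

**What I did:**
- I gripped the shaft square on its flat and turned it about 161° clockwise until the flat faced the screwdriver. The grip read 14.5–14.9 mm where about 16 mm was expected; the hub also read low, at 33.5 mm for 36 mm. I took this as a reading offset, because the wrist picture after release showed the flat square to the driver.
- I picked up the grey pulley with the brass screw, not the orange look-alikes, and gripped its hub across the y axis. Then I lowered it over the shaft, which met no contact.

**Last checks:**
- **Direction:** the tool points at 224.0°, against a measured driver direction of about 224.1°, and the screw sits centred between the fingers and clear of them.
- **Forces:** about 2 N, which is just the pulley's weight, so it is not resting on the bearing.
- **Height:** the hub top works out at 99.9–100.2 mm from the bench reference at pick-up. The picture did not fully agree: it could mean the hub is about 0.5–1 mm high, or the pulley about 0.7 mm off-centre. I trusted the bench reference and did not touch the bearing to settle it.

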